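# Fit the idler and hold the belt tensioner back

## Robot

A 6-joint arm with a two-finger parallel gripper is mounted at the origin on the work surface. World frame = base frame: x ahead of the robot, y to its left, z up, the work surface at z = 0. Lengths are in m, angles in rad, forces in N, time in s.
With the tool pointing down it reaches from about 0.3 to 0.775 m from the base axis. Payload 14.6 kg.
Tool frame: the origin (TCP) lies midway between the tips of the shut fingers; the grasp point (between the pads) lies 19 mm behind it (ctrl.grip_point_offset is the distance from the TCP to the grasp point, in m); z points along the fingers, x is the direction in which the jaws open and shut, and the axes are right-handed (so a half turn about z gives the same grasp; the last joint's range is limited). The gripper opens to 94 mm and grips with 3 to 60 N. Pads are 16 mm wide; open, the fingers measure 119 mm over their backs; the gripper's body (75 mm by 177 mm) begins 78 mm behind the grasp point.
Start: joints at [1.241, 0.3, 1.521, -0, 1.321, -0.067], TCP at [0.143, 0.531, 0.205] pointing down, gripper open.
Joint ranges: [-3.03, 3.03], [-0.79, 2.21], [0.23, 2.52], [-1.04, 4.18], [0, 3.07], [-2.55, 2.55]. Speed limits (rad/s): [2.22, 2.22, 2.57, 3.14, 3.14, 3.14].

## Interface

Orientations are given as a rotation vector (axis times angle).
In Python, from rig import ctrl gives the robot as it stands.
- The arm moves only by the tool drive_tool, never from a script. Its argument "rows" is a list of rows, each a list of 5 numbers: the shift along the tool's x, y, z in m, then the turn about the tool's z in degrees, then the gripper's target within -1 to 1 (shut at 1, half-way at 0, fully open at -1). In form: [[dx, dy, dz, yaw, claw], ...]. A call has 1 to 20 rows; each row is the pose to reach, as a shift and turn from the pose measured when the call began, along the tool's axes at that moment; what a row does not reach only later rows make up. A row lasts 1/10 s, in which the tool goes at most 50 mm and 8.59 degrees, less where a joint would pass 70% of its speed; a pose out of reach is approached as far as the arm can. A call with a gripper value outside its range is refused whole. The fingers move at their own pace and stop on an object; "force" is the grip in N (left out, the last holds). Time passes only in rows, so rows that repeat a pose let the fingers close. It gives the time, the measured TCP pose, the force and the opening at its end, in the units of the state.
- ctrl.get_state(): the state, without advancing time (a new reading comes with each control period).
- ctrl.read_camera(name): name is "side" or "top"; returns the picture (384x512x3 uint8, red, green, blue); there is no depth.
- ctrl.get_calibration(name): a dict with "camera_matrix" (3x3 intrinsics, pixels), "D" ([k1, k2, p1, p2, k3] as OpenCV has them; the pictures are not rectified), "T" (4x4, takes a point from camera to world coordinates). Camera axes: x right, y down, z forward; pixel columns grow to the right and rows downward; lengths in m; the calibration is good to about 2 mm. A picture is of the moment at which its call begins. get_calibration takes no time and is no camera call.
- ctrl.close_job(): hands the job in, once; it reports no verdict.
Trained networks look in the newest picture that a camera, given by its name, has taken for a name from the list of things; names that differ only in an ending like _2 or _b are one class to them, and where a whole thing is asked for, a point or a joint stands for the part that bears it (a point fixed in the world has none). Each returns a list of dicts, best first, with "p" (0 to 1); they miss things now and then, are a little off and sometimes report something else, mostly with a low value. They report only what shows in the picture. A call takes as long as a camera call. They do not tell look-alikes from the thing itself.
- ctrl.spot_in(label, camera): "position" ([x, y, z] in m, in the coordinates of the camera as it stood for that picture, good to about 4 mm: the middle of the surface that is visible of it).
- ctrl.spot_point(label, camera): "position" ([x, y, z] in m, in the coordinates of the camera as it stood for that picture, good to about 4 mm: a listed point, or the origin of a listed thing).
The state is a dict: "time_s": time; "joints": joint angles; "joint_velocities": joint speeds; "joint_torque": joint torques, N m; "ee_pos": TCP position; "tcp_rot": TCP orientation; "wrist_force": force on the tool from outside, world axes, zero at the start; "ft_torque": the same for the moment, N m; "opening": finger opening in m.
Only numpy, scipy, OpenCV 4.12 (cv2) and the standard library are available. Lean on these libraries where they do the work, as an engineer would, in place of code of your own. Each camera call takes 0.05 s, during which the arm holds its last target.

## Task

Take the idler roller (the tall round part with the wide bore) out of the parts tray and fit it fully down over the upright pin of the sprung tensioner arm on the belt-drive unit. Then push the arm back past its ratchet click and finish while still holding it compressed there, clearly beyond the click so that you and not the pawl carry the spring: do not let go at the end, I will slip the belt on while you hold. Leave the other two tray parts, the screwdriver and the meter where they are.

Things in the scene. Friction and masses are not known exactly. Their poses are not given: they have to be found in the camera images.
- unit: Belt-drive test unit, fixed to the bench: grey housing 275 x 270 mm, 50 mm high, dark deck plate on top, two small aluminium pulleys (tops 71 mm above the bench) near its right (-y) edge. Origin on the bench under the deck; x away from the robot, y left, at yaw 0. The tensioner's pivot is at (30, 0) mm in this frame.
- tensioner (a joint): Sprung tensioner arm, a flat steel bar 26 mm wide, 10 mm thick, turning about a vertical axis at point pivot. rad: 0 = at rest (bar runs from the pivot towards the robot, 0.35 rad to the unit's -y side); grows as it is pushed back to the unit's +y side (clockwise from above); end stop 0.70. Return spring 0.25 Nm at 0 to 0.88 Nm at the stop (2 to 6 N at the tab). Ratchet clicks at about 0.47.
- pivot (a point): Point on the arm's vertical turning axis, at the height of the bar's top (66 mm above the bench). Its x axis points along the bar towards the pin and the tab, z up.
- seat (a point): Where the middle of the idler lies when it is fitted: on the axis of the upright steel pin, 90 mm from the pivot, 18 mm above the bar's top (84 mm above the bench). The pin is 12 mm thick with a tapered top, standing 42 mm above the bar (its top 108 mm above the bench). Moves with the arm; x axis along the bar.
- tab (a point): Upright steel tab at the free end of the arm, to push or pinch: 145 mm from the pivot, 28 mm along the bar, 10 mm thick across it, from 66 mm to 111 mm above the bench. The point is in the middle of the tab, 90 mm above the bench. Moves with the arm; x axis along the bar.
- pawl (a joint): Sprung pawl slider behind the pivot, on the unit's far side: steel bar, slanted nose, black knob. m: 0 = home; pushed out about 6 mm as the tooth on the arm's tail rides over it, it snaps back to 0 at the click. Let go after the click, the arm falls back on the pawl at about 0.45 rad and is held there; it cannot go back past it.
- pawl_nose (a point): Top of the tip of the pawl's nose, 53 mm beyond the pivot, 80 mm above the bench.
- tray: Grey plastic parts tray, fixed to the bench: 270 x 96 mm, walls 4 mm thick and 15 mm high, floor 4 mm; two dividers make three compartments in a row along its x axis, centres about 88 mm apart. Origin under its centre. One part stands in each compartment; which is where varies.
- idler_mid (a point): Idler roller, the part to fit: aluminium ring 36 mm across, 36 mm tall, bore 17 mm, standing upright on the tray floor, 50 to 100 g. The point is at its centre, half-way up; z along the bore.
- collar_mid (a point): Small aluminium collar, not wanted: 26 mm across, 14 mm tall, bore 9 mm. Point at its centre.
- spacer_mid (a point): Square aluminium spacer block without a hole, not wanted: 34 x 34 mm, 30 mm tall. Point at its centre.
- screwdriver: Screwdriver, 190 mm long, lying on the bench to the left of the unit; leave alone. Origin on its underside, handle to its -x.
- meter: Black hand-held meter, 150 x 75 x 32 mm, lying on the bench just beyond the tray; leave alone. Origin under its centre.
Mind the look-alikes: they are no part of the job. What is shaped like the part that bears idler_mid but orange or yellow is not meant.

How it is judged:
By the outcome, as a careful person would: the job done as asked, in the order asked, and still so for the second after the job is handed in, while the arm keeps its last pose, push and grip.
It also fails if it takes over 43 s, if anything falls off the work surface, if the arm or the gripper's body presses on something with over 40 N, if the wrist force passes 120 N, or if a joint passes its speed limit or range.

## Working session

There is one attempt and no reset: what is moved stays moved. The work goes in short steps, Python scripts to look and compute and a tool call to move; the robot and the scene stay as the last step left them, time stands still between calls to the robot, and variables do not carry over. Pictures are saved under pics/ and viewed, and the job is handed in when it is done.

Besides the shell and the picture viewer there is one more tool, called as a command line: name --pt "numbers of a row" for each row, then --argument value for the rest. drive_tool: Moves the arm, as the interface text tells. Its arguments: {"type":"object","properties":{"rows":{"type":"array","items":{"type":"array","items":{"type":"number"}}},"force":{"type":"number"}},"required":["rows"]}

```bash
mkdir -p pics; ls; cat > h.py <<'E'
import numpy as np, cv2
from rig import ctrl
def snap(cam,fn):
    im=ctrl.read_camera(cam); cv2.imwrite('pics/'+fn,im[:,:,::-1]); return im
def T(cam): return np.array(ctrl.get_calibration(cam)['T'])
def w(cam,p): return (T(cam)@np.r_[p,1])[:3]
def ray(cam,uv,z):
    c=ctrl.get_calibration(cam);K=np.array(c['camera_matrix']);D=np.array(c['D'],float)
    q=cv2.undistortPoints(np.array([[uv]],float),K,D)[0,0]
    d=T(cam)[:3,:3]@np.r_[q,1];o=T(cam)[:3,3]
    return o+d*(z-o[2])/d[2]
def proj(cam,P):
    c=ctrl.get_calibration(cam);M=np.linalg.inv(T(cam))
    r,_=cv2.Rodrigues(M[:3,:3])
    return cv2.projectPoints(np.array([P],float),r,M[:3,3],np.array(c['camera_matrix']),np.array(c['D'],float))[0].ravel()
E
python3 - <<'E'
from h import *
s=ctrl.get_state();print(s)
for c in('top','side'):
    snap(c,c+'0.png');print(c,T(c).round(3).tolist())
    for l in('idler_mid','collar_mid','spacer_mid','pivot','seat','tab','pawl_nose','tray','unit','meter','screwdriver'):
        r=ctrl.spot_point(l,c)
        for d in r[:3]:print(c,l,round(d['p'],2),w(c,d['position']).round(4))
print(ctrl.get_state()['time_s'])
E
```

```text
pics
{'time_s': 0.0, 'joints': array([ 1.24138287e+00,  3.00466809e-01,  1.52156088e+00, -1.91407676e-05,
        1.32069422e+00, -6.65871953e-02]), 'joint_velocities': array([ 1.98977602e-04, -1.27075389e-03, -5.13069831e-05, -4.11651680e-04,
       -1.10331594e-04, -1.13318284e-03]), 'joint_torque': array([ 1.99947266e-03, -5.31803834e+01, -3.52736521e+01,  7.09479419e-02,
        2.43659428e-02, -8.04113120e-05]), 'ee_pos': array([0.14281468, 0.53087222, 0.20489723]), 'tcp_rot': array([ 2.49286088e+00,  1.91081609e+00, -1.46006641e-03]), 'wrist_force': array([-0.08777272,  0.07964166, -0.29904389]), 'ft_torque': array([ 0.02047131,  0.00199394, -0.00665118]), 'opening': 0.09368097550101545}
top [[0.017, -0.991, 0.134, 0.387], [-1.0, -0.019, -0.013, 0.046], [0.015, -0.134, -0.991, 1.138], [0.0, 0.0, 0.0, 1.0]]
top idler_mid 0.71 [ 0.5065 -0.2686  0.0192]
top idler_mid 0.7 [ 0.4065 -0.1776  0.013 ]
top idler_mid 0.66 [ 0.4327 -0.2825  0.0186]
top collar_mid 0.54 [ 0.5993 -0.2618  0.0101]
top spacer_mid 0.61 [ 0.5069 -0.2701  0.0217]
top spacer_mid 0.33 [5.799e-01 1.931e-01 3.000e-04
[... 515 characters left out ...]
 0.0167]
side idler_mid 0.73 [ 0.4669 -0.3886  0.0144]
side idler_mid 0.69 [ 0.3274 -0.2902  0.0148]
side collar_mid 0.72 [ 0.5068 -0.271   0.0218]
side collar_mid 0.49 [ 0.6021 -0.2664  0.0106]
side collar_mid 0.4 [0.663  0.1799 0.0829]
side spacer_mid 0.73 [ 0.5041 -0.2707  0.0194]
side spacer_mid 0.55 [0.5843 0.1983 0.0028]
side spacer_mid 0.41 [ 0.4271 -0.2845  0.0219]
side pivot 0.92 [0.6136 0.1877 0.065 ]
side seat 0.91 [0.5181 0.1764 0.083 ]
side tab 0.85 [0.4718 0.1714 0.089 ]
side pawl_nose 0.5 [0.6627 0.1824 0.0788]
side tray 0.68 [ 0.5085 -0.2809 -0.0051]
side unit 0.92 [0.5856 0.1978 0.0021]
side meter 0.87 [ 0.7771 -0.2663  0.001 ]
side screwdriver 0.7 [0.5608 0.4309 0.0007]
1.2
```

View pics/top0.png

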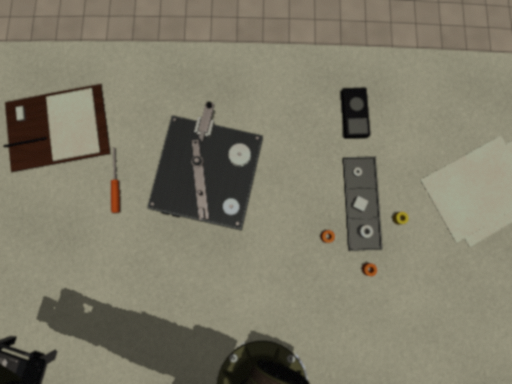

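View pics/side0.png

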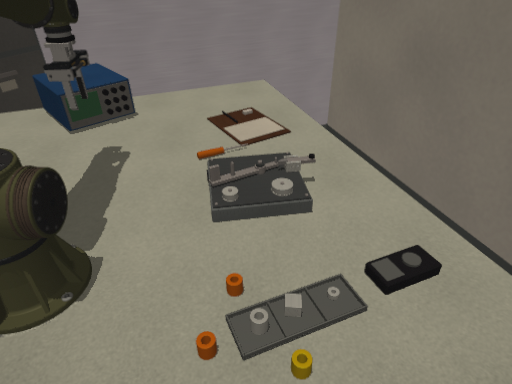

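```bash
python3 - <<'E'
from h import *
a=cv2.imread('pics/top0.png');b=cv2.imread('pics/side0.png')
def c(im,P,cam,r=48):
    u,v=proj(cam,P).astype(int);print(cam,P,u,v);
    x=max(u-r,0);y=max(v-r,0);return cv2.resize(im[y:y+2*r,x:x+2*r],(380,288),interpolation=cv2.INTER_CUBIC)
P=[.43,-.283,.02];Q=[.51,-.27,.02]
o=np.vstack([np.hstack([c(a,P,'top'),c(b,P,'side')]),np.hstack([c(a,Q,'top'),c(b,Q,'side')])])
cv2.imwrite('pics/crop0.png',o)
E
```

```text
top [0.43, -0.283, 0.02] 364 230
side [0.43, -0.283, 0.02] 259 321
top [0.51, -0.27, 0.02] 359 202
side [0.51, -0.27, 0.02] 294 303
```

View pics/crop0.png

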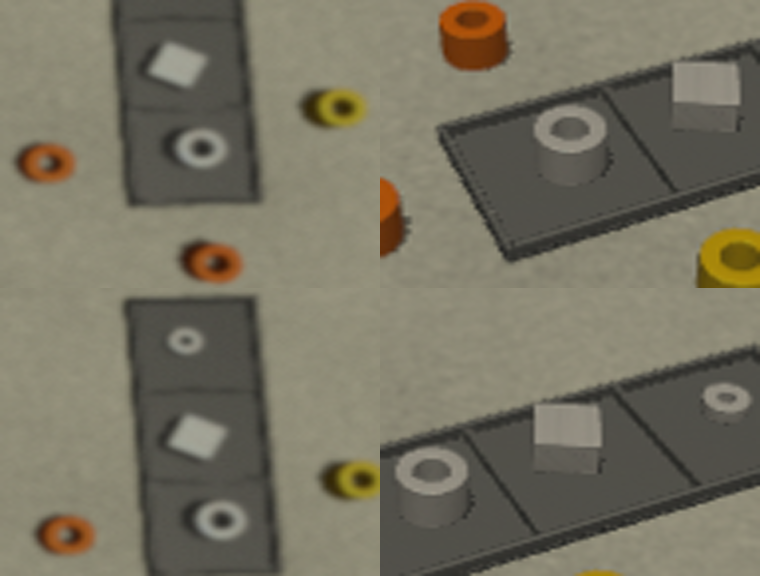

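The wanted part is at top (366,231) and side (259,321): tall, plain aluminium, round, with a wide bore. It could be confused with these:
- orange rings: top (327,236) and (370,269)
- yellow ring: top (401,217)
- collar: top (358,171), small and flat
- spacer: top (361,203), square with no hole

The crop confirms the choice. Next I'll refine the positions.

```bash
python3 - <<'E'
from h import *
from scipy import ndimage as N
def blob(fn,cam,P,r,th,fill=True):
    g=cv2.cvtColor(cv2.imread(fn),cv2.COLOR_BGR2GRAY)
    u,v=proj(cam,P).round().astype(int);s=g[v-r:v+r,u-r:u+r]
    m=s>th; m=N.binary_fill_holes(m); L,n=N.label(m)
    k=L[r-2:r+3,r-2:r+3].max(); ys,xs=np.where(L==k)
    return xs.mean()+u-r,ys.mean()+v-r,len(xs),(np.ptp(xs)+1,np.ptp(ys)+1)
for th in(130,145,160):
  for cam in('top','side'):
    b=blob(f'pics/{cam}0.png',cam,[.43,-.283,.04],14,th);print(th,cam,b,ray(cam,b[:2],.04).round(4))
# zoom of unit with predicted points drawn
def zoom(cam,P,r,k):
    im=cv2.imread(f'pics/{cam}0.png');u,v=proj(cam,P).round().astype(int)
    print(cam,'origin',u-r,v-r)
    return cv2.resize(im[v-r:v+r,u-r:u+r],None,fx=k,fy=k,interpolation=cv2.INTER_CUBIC)
o=np.hstack([zoom('top',[.54,.178,.08],40,5),zoom('side',[.54,.178,.08],40,5)])
cv2.imwrite('pics/unit0.png',o)
for P in([.613,.188,.066],[.521,.178,.108],[.521,.178,.066],[.467,.170,.111]):
    print(P,proj('top',P).round(1),proj('side',P).round(1))
E
```

```text
130 top (np.float64(366.5533980582524), np.float64(230.9902912621359), 103, (np.int64(12), np.int64(11))) [ 0.4278 -0.2825  0.04  ]
130 side (np.float64(258.56038647342996), np.float64(315.67632850241546), 207, (np.int64(18), np.int64(15))) [ 0.4277 -0.2851  0.04  ]
145 top (np.float64(366.5191040843215), np.float64(229.40974967061925), 759, (np.int64(28), np.int64(28))) [ 0.4321 -0.2825  0.04  ]
145 side (np.float64(258.5044814340589), np.float64(313.48143405889886), 781, (np.int64(28), np.int64(28))) [ 0.4294 -0.2805  0.04  ]
160 top (np.float64(366.5), np.float64(229.5), 784, (np.int64(28), np.int64(28))) [ 0.4319 -0.2824  0.04  ]
160 side (np.float64(258.5), np.float64(313.5), 784, (np.int64(28), np.int64(28))) [ 0.4293 -0.2805  0.04  ]
top origin 160 146
side origin 198 129
[0.613, 0.188, 0.066] [197.6 160.1] [260.3 166.4]
[0.521, 0.178, 0.108] [198.1 191.4] [231.1 161.4]
[0.521, 0.178, 0.066] [200.  193.4] [231.8 174. ]
[0.467, 0.17, 0.111] [200.3 212. ] [213.2 165.4]
```

View pics/unit0.png

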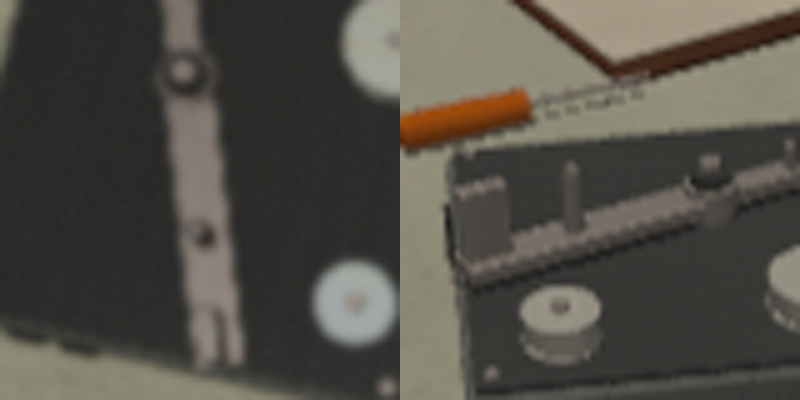

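The wide-bore roller at top (366.5,231) is the idler. In the unit zoom, the pin top is at about top (199.3,191.7) and side (232.2,162.2), and the tab is at the near end of the bar.

```bash
python3 - <<'E'
from h import *
print(ray('top',(199.3,191.7),.108),ray('side',(232.2,162.2),.108),ray('side',(232.6,175.4),.066))
R=cv2.Rodrigues(ctrl.get_state()['tcp_rot'])[0];p=ctrl.get_state()['ee_pos'];print(R.round(3))
for P in([.42,.2,.22],[.48,0,.18],[.4285,-.283,.10],[.4285,-.283,.018]):
    print(P,(R.T@(np.array(P)-p)).round(4))
E
```

```text
[0.52014084 0.17488748 0.108     ] [0.52253975 0.17235412 0.108     ] [0.52082475 0.17003622 0.066     ]
[[ 0.26   0.966  0.   ]
 [ 0.966 -0.26   0.   ]
 [ 0.     0.    -1.   ]]
[0.42, 0.2, 0.22] [-0.2478  0.3536 -0.0145]
[0.48, 0, 0.18] [-0.4253  0.4635  0.0254]
[0.4285, -0.283, 0.1] [-0.712   0.4873  0.1054]
[0.4285, -0.283, 0.018] [-0.712   0.4873  0.1874]
```

drive_tool --pt "-0.248 0.354 -0.015 0 -0.3" --pt "-0.248 0.354 -0.015 0 -0.3" --pt "-0.248 0.354 -0.015 0 -0.3" --pt "-0.248 0.354 -0.015 0 -0.3" --pt "-0.248 0.354 -0.015 0 -0.3" --pt "-0.248 0.354 -0.015 0 -0.3" --pt "-0.248 0.354 -0.015 0 -0.3" --pt "-0.248 0.354 -0.015 0 -0.3" --pt "-0.425 0.464 0.025 0 -0.3" --pt "-0.425 0.464 0.025 0 -0.3" --pt "-0.425 0.464 0.025 0 -0.3" --pt "-0.425 0.464 0.025 0 -0.3" --pt "-0.712 0.487 0.105 0 -0.3" --pt "-0.712 0.487 0.105 0 -0.3" --pt "-0.712 0.487 0.105 0 -0.3" --pt "-0.712 0.487 0.105 0 -0.3" --pt "-0.712 0.487 0.105 0 -0.3" --pt "-0.712 0.487 0.105 0 -0.3" --pt "-0.712 0.487 0.105 0 -0.3" --pt "-0.712 0.487 0.105 0 -0.3"

```text
time_s: 3.2
ee_pos: [0.4269, -0.2859, 0.0991]
tcp_rot: [-2.496, -1.906, 0.001]
wrist_force: [0.5, 0.0, 0.3]
opening: 0.0612
```

```bash
python3 - <<'E'
from h import *
s=ctrl.get_state();print(s['time_s'],s['ee_pos'],s['joints'].round(3),s['opening'])
a=snap('top','top1.png');b=snap('side','side1.png')
def z(cam,im,P,r,k):
    u,v=proj(cam,P).round().astype(int);print(cam,u-r,v-r)
    return cv2.resize(im[max(v-r,0):v+r,max(0,u-r):u+r,::-1],None,fx=k,fy=k,interpolation=cv2.INTER_CUBIC)
P=[.4285,-.283,.05]
cv2.imwrite('pics/c1.png',np.hstack([z('top',a,P,40,5),z('side',b,P,40,5)]))
R=cv2.Rodrigues(s['tcp_rot'])[0]
print((R.T@(np.array([.4285,-.283,.018])-s['ee_pos'])).round(4))
print(proj('side',s['ee_pos']))
E
```

```text
3.2 [ 0.4269206  -0.28594751  0.09912145] [-0.661  0.338  1.736 -0.     1.069 -1.965] 0.061197643280153355
top 328 191
side 219 271
[0.0032 0.0009 0.0811]
[258.00225302 295.09688666]
```

View pics/c1.png

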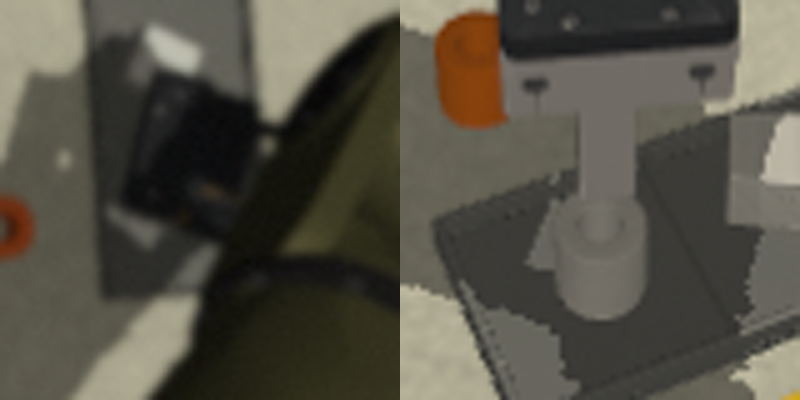

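The jaws are centred over the idler: its top face is at side (259,316) and the fingers are directly above it. Going down to grip.

drive_tool --pt "0.002 0.001 0.05 0 -0.3" --pt "0.002 0.001 0.075 0 -0.3" --pt "0.002 0.001 0.082 0 -0.3" --pt "0.002 0.001 0.082 0 -0.3" --pt "0.002 0.001 0.082 0 0.6" --pt "0.002 0.001 0.082 0 0.6" --pt "0.002 0.001 0.082 0 0.6" --pt "0.002 0.001 0.082 0 0.6" --pt "0.002 0.001 0.082 0 0.6" --force 30

```text
time_s: 4.2
ee_pos: [0.4297, -0.2816, 0.019]
tcp_rot: [2.494, 1.909, 0.0]
wrist_force: [-0.8, 1.5, 6.2]
opening: 0.0354
```

drive_tool --pt "0 0 -0.05 0 0.6" --pt "0 0 -0.1 0 0.6" --pt "0.05 0 -0.14 0 0.6" --pt "0.464 -0.03 -0.16 -22 0.6" --pt "0.464 -0.03 -0.16 -22 0.6" --pt "0.464 -0.03 -0.16 -22 0.6" --pt "0.464 -0.03 -0.16 -22 0.6" --pt "0.464 -0.03 -0.16 -22 0.6" --pt "0.464 -0.03 -0.16 -22 0.6" --pt "0.464 -0.03 -0.16 -22 0.6" --pt "0.464 -0.03 -0.16 -22 0.6" --pt "0.464 -0.03 -0.16 -22 0.6" --pt "0.464 -0.03 -0.131 -22 0.6" --pt "0.464 -0.03 -0.131 -22 0.6" --pt "0.464 -0.03 -0.131 -22 0.6"

```text
time_s: 5.7
ee_pos: [0.5217, 0.1738, 0.1503]
tcp_rot: [2.085, 2.35, -0.001]
wrist_force: [-0.3, -0.0, 0.3]
opening: 0.0346
```

```bash
cat >> h.py <<'E'
def zz(cam,im,P,r,k):
    u,v=proj(cam,P).round().astype(int);print(cam,'crop origin',u-r,v-r)
    return cv2.resize(im[max(v-r,0):v+r,max(0,u-r):u+r,::-1],None,fx=k,fy=k,interpolation=cv2.INTER_CUBIC)
E
python3 - <<'E'
from h import *
s=ctrl.get_state();print(s['time_s'],s['ee_pos'],s['joints'].round(3),s['opening'],s['wrist_force'])
R=cv2.Rodrigues(s['tcp_rot'])[0];print(R.round(3))
a=snap('top','top2.png');b=snap('side','side2.png')
P=[.521,.174,.12]
cv2.imwrite('pics/c2.png',np.hstack([zz('top',a,P,40,5),zz('side',b,P,40,5)]))
for l in('idler_mid','seat','tab','pivot'):
  for c in('top','side'):
    for d in ctrl.spot_point(l,c)[:2]:print(c,l,round(d['p'],2),w(c,d['position']).round(4))
E
```

```text
5.7 [0.52168877 0.17375537 0.15025838] [ 0.255  0.351  1.587 -0.     1.204 -1.435] 0.03461451566373584 [-0.26432615 -0.01210723  0.3408498 ]
[[-0.119  0.993 -0.   ]
 [ 0.993  0.119 -0.001]
 [-0.    -0.    -1.   ]]
top crop origin 159 151
side crop origin 191 118
top idler_mid 0.69 [ 0.5131 -0.2815 -0.001 ]
top idler_mid 0.58 [ 0.4077 -0.1781  0.0165]
side idler_mid 0.92 [ 0.4131 -0.1773  0.0169]
side idler_mid 0.9 [ 0.3265 -0.2965  0.0158]
side seat 0.81 [0.5174 0.1778 0.0859]
side tab 0.6 [0.4711 0.1691 0.0887]
side pivot 0.82 [0.6109 0.1867 0.0664]
```

View pics/c2.png

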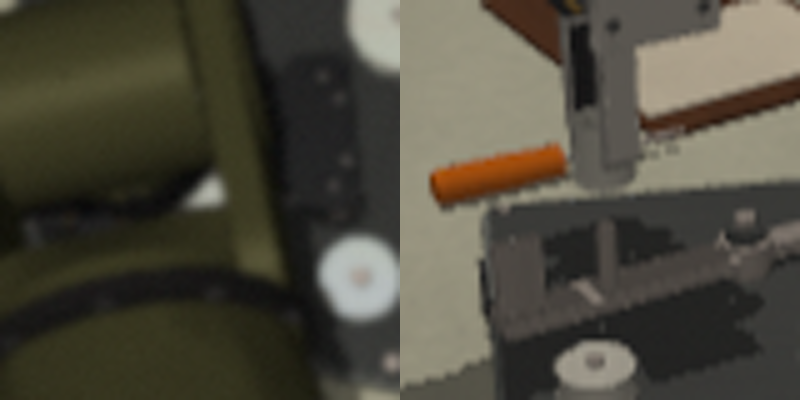

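```bash
python3 - <<'E'
from h import *
k=10
def draw(fn,cam,u0,v0,wd,ht,items):
    im=cv2.imread('pics/'+fn)[v0:v0+ht,u0:u0+wd]
    o=cv2.resize(im,None,fx=k,fy=k,interpolation=cv2.INTER_CUBIC)
    for (x,y,z,r,col) in items:
        pts=[]
        for t in np.linspace(0,2*np.pi,40):
            p=proj(cam,[x+r*np.cos(t),y+r*np.sin(t),z]);pts.append(((p-[u0,v0]+.5)*k))
        cv2.polylines(o,[np.array(pts).astype(np.int32)],True,col,1)
    return o
it=[(.5217,.1738,.1353,.018,(0,255,0)),(.521,.174,.066,.006,(0,255,0)),(.521,.174,.099,.006,(0,255,0)),(.520,.178,.066,.006,(0,0,255)),(.520,.178,.099,.006,(0,0,255))]
A=draw('side2.png','side',210,140,40,45,it)
B=draw('side0.png','side',210,150,40,45,it[1:])
cv2.imwrite('pics/o2.png',np.hstack([A,B]))
C=draw('top0.png','top',185,175,40,45,it[1:]);cv2.imwrite('pics/o2t.png',C)
E
```

```text
(no output)
```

View pics/o2.png

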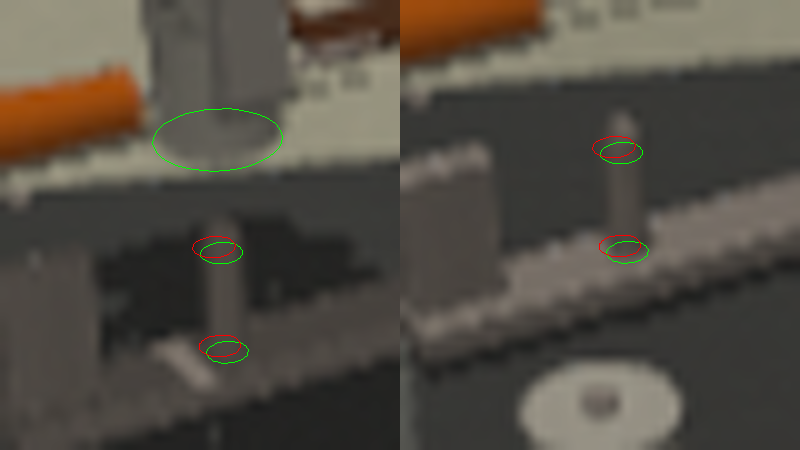

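View pics/o2t.png

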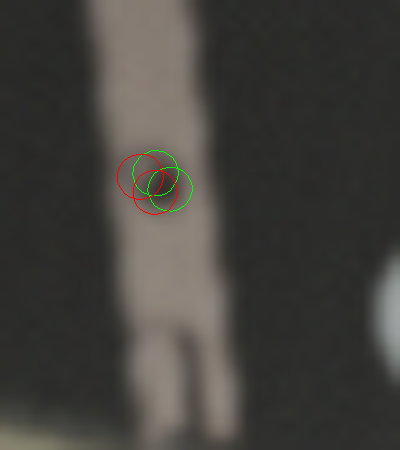

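In the side view the roller's bottom rim is about 0.4 px left of the prediction. The pin fits (0.522, 0.177), and the bar centreline in the top view agrees. I'll correct for this, lower to just above the tip and check again.

drive_tool --pt "0.003 0.002 0.01 -1 0.6" --pt "0.003 0.002 0.022 -1 0.6" --pt "0.003 0.002 0.022 -1 0.6" --pt "0.003 0.002 0.022 -1 0.6"

```text
time_s: 6.6
ee_pos: [0.5233, 0.1772, 0.1276]
tcp_rot: [2.064, 2.368, -0.001]
wrist_force: [0.4, 0.5, 0.2]
opening: 0.035
```

```bash
cat >>h.py <<'E'
def draw(fn,cam,u0,v0,wd,ht,items,k=10):
    im=cv2.imread('pics/'+fn)[v0:v0+ht,u0:u0+wd]
    o=cv2.resize(im,None,fx=k,fy=k,interpolation=cv2.INTER_CUBIC)
    for (x,y,z,r,col) in items:
        pts=[]
        for t in np.linspace(0,2*np.pi,40):
            p=proj(cam,[x+r*np.cos(t),y+r*np.sin(t),z]);pts.append(((p-[u0,v0]+.5)*k))
        cv2.polylines(o,[np.array(pts).astype(np.int32)],True,col,1)
    return o
E
python3 - <<'E'
from h import *
s=ctrl.get_state();print(s['time_s'],s['ee_pos'],s['opening'],s['wrist_force'])
R=cv2.Rodrigues(s['tcp_rot'])[0];print(R.round(3))
b=snap('side','side3.png')
x,y,z=s['ee_pos']
it=[(x,y,z-.015,.018,(0,255,0)),(.522,.177,.066,.006,(0,0,255)),(.522,.177,.099,.006,(0,0,255))]
A=draw('side3.png','side',210,145,40,45,it);B=draw('side3.png','side',210,145,40,45,[])
cv2.imwrite('pics/o3.png',np.hstack([A,B]))
E
```

```text
6.6 [0.52334345 0.17722016 0.12758178] 0.034988140652382836 [0.35673143 0.53604024 0.18645132]
[[-0.137  0.991 -0.   ]
 [ 0.991  0.137 -0.   ]
 [-0.    -0.    -1.   ]]
```

View pics/o3.png

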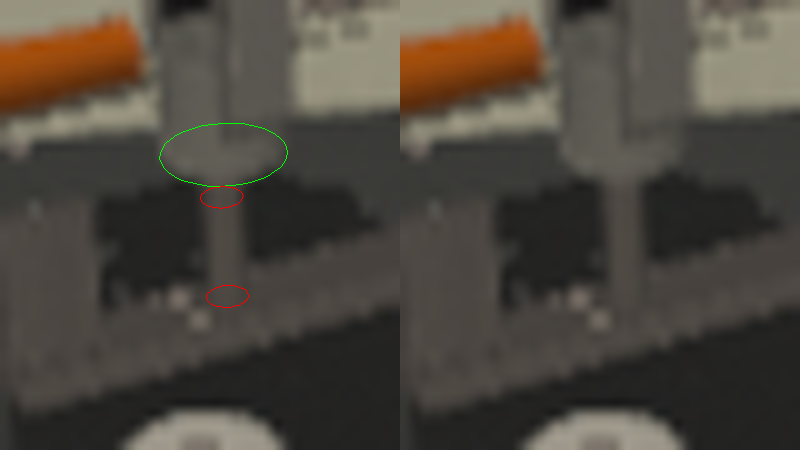

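The roller's rim and the pin line up within about 0.3 px (both at u≈232.4), so I'm lowering in steps and watching the force.

drive_tool --pt "0 0 0.006 0 0.6" --pt "0 0 0.011 0 0.6" --pt "0 0 0.016 0 0.6" --pt "0 0 0.016 0 0.6" --force 20

```text
time_s: 7.05
ee_pos: [0.5231, 0.1769, 0.1111]
tcp_rot: [-2.064, -2.368, 0.002]
wrist_force: [-1.6, -3.3, -1.3]
opening: 0.035
```

drive_tool --pt "-0.0015 -0.0007 0.003 0 0.6" --pt "-0.0015 -0.0007 0.009 0 0.6" --pt "-0.0015 -0.0007 0.015 0 0.6" --pt "-0.0015 -0.0007 0.015 0 0.6"

```text
time_s: 7.45
ee_pos: [0.5222, 0.1753, 0.0951]
tcp_rot: [-2.064, -2.367, 0.004]
wrist_force: [-0.5, 0.1, -0.3]
opening: 0.0352
```

Forces are now near zero, so the roller is on the pin. Lowering the rest of the way.

drive_tool --pt "0 0 0.006 0 0.6" --pt "0 0 0.011 0 0.6" --pt "0 0 0.0135 0 0.6" --pt "0 0 0.0145 0 0.6" --pt "0 0 0.0145 0 0.6"

```text
time_s: 7.95
ee_pos: [0.5222, 0.1753, 0.081]
tcp_rot: [-2.064, -2.367, 0.004]
wrist_force: [-2.5, -0.0, 4.7]
opening: 0.0354
```

```bash
python3 - <<'E'
from h import *
s=ctrl.get_state();print(s['time_s'],s['ee_pos'],s['opening'],s['wrist_force'])
b=snap('side','side4.png')
it=[(.522,.176,.066,.018,(0,255,0)),(.522,.176,.102,.018,(0,255,0))]
A=draw('side4.png','side',205,145,45,45,it,8);B=draw('side4.png','side',205,145,45,45,[],8)
cv2.imwrite('pics/o4.png',np.hstack([A,B]))
E
```

```text
7.95 [0.52221153 0.17533551 0.08102811] 0.03536090827453769 [-2.47386777 -0.04095875  4.65536904]
```

View pics/o4.png

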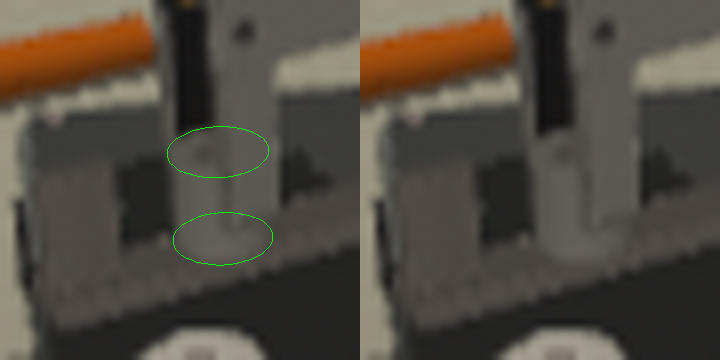

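drive_tool --pt "0 0 0 0 -0.2" --pt "0 0 0 0 -0.2" --pt "0 0 0 0 -0.2" --pt "0 0 -0.04 0 -0.2" --pt "0 0 -0.065 0 -0.2" --pt "0 -0.03 -0.065 0 -0.2" --pt "0 -0.054 -0.065 0 -0.2" --pt "0 -0.054 -0.065 0 -0.2" --pt "0 -0.054 -0.065 0 -0.2"

```text
time_s: 8.9
ee_pos: [0.4692, 0.1681, 0.1465]
tcp_rot: [-2.064, -2.368, 0.002]
wrist_force: [0.1, 0.7, 1.2]
opening: 0.0565
```

```bash
python3 - <<'E'
from h import *
s=ctrl.get_state();print(s['time_s'],s['ee_pos'],s['opening'],s['wrist_force'],s['tcp_rot'])
b=snap('side','side5.png');a=snap('top','top5.png')
it=[(.522,.176,.066,.018,(0,255,0)),(.522,.176,.102,.018,(0,255,0)),(.468,.168,.111,.005,(0,0,255))]
A=draw('side5.png','side',200,135,50,55,it,8);B=draw('side5.png','side',200,135,50,55,[],8)
cv2.imwrite('pics/o5.png',np.hstack([A,B]))
for l in('idler_mid','seat','tab','pivot'):
  for c in('top','side'):
    for d in ctrl.spot_point(l,c)[:4]:
      q=w(c,d['position'])
      if q[1]>0:print(c,l,round(d['p'],2),q.round(4))
E
```

```text
8.9 [0.46915551 0.16814282 0.14648397] 0.05650608619734566 [0.14626815 0.7195472  1.1786149 ] [-2.06371751 -2.36806066  0.00243289]
side idler_mid 0.55 [0.5226 0.1751 0.0833]
side seat 0.67 [0.5189 0.1757 0.081 ]
side tab 0.82 [0.4694 0.1686 0.0898]
top pivot 0.66 [0.6106 0.1859 0.0665]
side pivot 0.86 [0.6116 0.1846 0.0641]
```

View pics/o5.png

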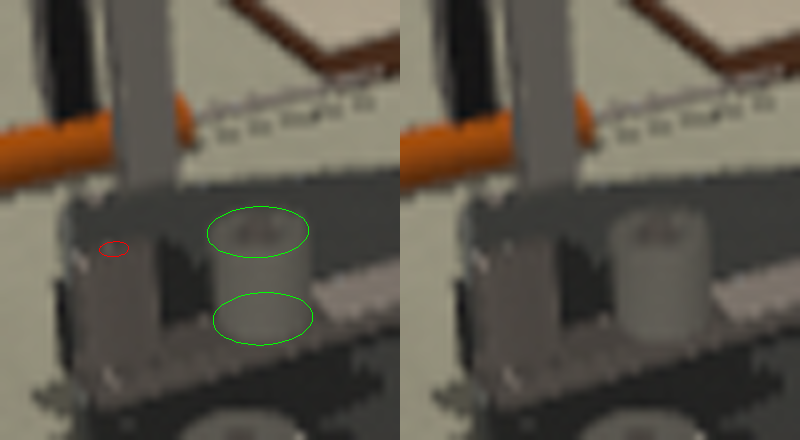

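The roller is seated: its rims match the predicted fitted position in the side view, and the network puts the idler's middle at z≈83 mm. Now pinching the tab.

drive_tool --pt "0 0 0.04 0 -0.2" --pt "0 0 0.066 0 -0.2" --pt "0 0 0.066 0 -0.2" --pt "0 0 0.066 0 -0.2" --pt "0 0 0.066 0 1" --pt "0 0 0.066 0 1" --pt "0 0 0.066 0 1" --pt "0 0 0.066 0 1" --pt "0 0 0.066 0 1" --pt "0 0 0.066 0 1" --force 25

```text
time_s: 10.4
ee_pos: [0.4688, 0.1679, 0.0801]
tcp_rot: [-2.064, -2.367, 0.004]
wrist_force: [-0.4, -2.3, 2.0]
opening: 0.0115
```

drive_tool --pt "0.005 0 0 2 1" --pt "0.01 0.0004 0 4 1" --pt "0.015 0.001 0 6 1" --pt "0.02 0.0014 0 8 1" --pt "0.025 0.002 0 10 1" --pt "0.03 0.0031 0 12 1" --pt "0.035 0.0043 0 14 1" --pt "0.0397 0.0056 0 16 1" --pt "0.0445 0.007 0 18 1" --pt "0.0493 0.0087 0 20 1" --pt "0.0493 0.0087 0 20 1"

```text
time_s: 11.5
ee_pos: [0.4708, 0.2178, 0.0801]
tcp_rot: [-2.445, -1.973, 0.005]
wrist_force: [0.3, -5.4, 1.4]
opening: 0.01
```

drive_tool --pt "0.005 0.0001 0 2 1" --pt "0.01 0.0004 0 4 1" --pt "0.015 0.0008 0 6 1" --pt "0.02 0.0014 0 8 1" --pt "0.025 0.0022 0 10 1" --pt "0.0299 0.0031 0 12 1" --pt "0.0373 0.0049 0 15 1" --pt "0.0373 0.0049 0 15 1" --pt "0.0373 0.0049 0 15 1"

```text
time_s: 12.4
ee_pos: [0.4835, 0.2527, 0.0801]
tcp_rot: [2.68, 1.638, -0.005]
wrist_force: [-1.9, -6.9, 3.9]
opening: 0.0099
```

```bash
python3 - <<'E'
from h import *
s=ctrl.get_state();print(s['time_s'],s['ee_pos'],s['opening'],s['wrist_force'],s['ft_torque'],s['tcp_rot'])
b=snap('side','side6.png');a=snap('top','top6.png')
P=[.54,.21,.08]
cv2.imwrite('pics/c6.png',np.hstack([zz('top',a,P,50,4),zz('side',b,P,50,4)]))
for l in('idler_mid','seat','tab','pivot','pawl_nose'):
  for c in('top','side'):
    for d in ctrl.spot_point(l,c)[:4]:
      q=w(c,d['position'])
      if q[1]>0:print(c,l,round(d['p'],2),q.round(4))
p=s['ee_pos'];d=p[:2]-[.6115,.1875];print(np.hypot(*d),'theta',.35+0.135-.35-np.arctan2(-d[1],-d[0]))
E
```

```text
12.4 [0.48348492 0.25271337 0.08006375] 0.009881049501270353 [-1.86051193 -6.87669737  3.8760139 ] [-0.81896676  0.15365276 -0.11800336] [ 2.67983862  1.6381023  -0.00547543]
top crop origin 138 135
side crop origin 185 113
top idler_mid 0.42 [0.5353 0.2334 0.0797]
side idler_mid 0.6 [0.5344 0.2278 0.084 ]
top seat 0.81 [0.5304 0.2299 0.0862]
top tab 0.44 [0.5824 0.1928 0.0012]
side tab 0.97 [0.4832 0.256  0.092 ]
top pivot 0.9 [0.6124 0.1869 0.0653]
side pivot 0.57 [0.6124 0.1874 0.0682]
side pivot 0.38 [5.592e-01 4.303e-01 2.000e-04]
top pawl_nose 0.88 [0.659  0.1802 0.0787]
side pawl_nose 0.62 [0.6648 0.1783 0.0785]
0.14366852367042354 theta 0.6061547527304496
```

View pics/c6.png

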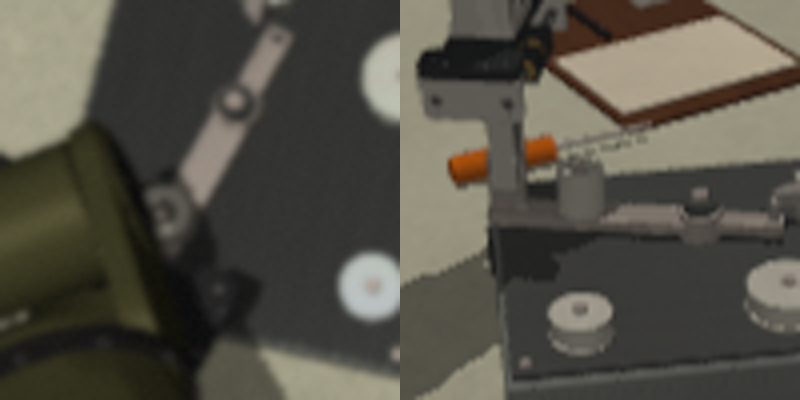

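The arm is at about 0.606 rad with the spring load on the gripper, and the roller is still on the pin (top (180,188), side (230,159)). One last look at the whole scene.

drive_tool --pt "0 0 0 0 1" --pt "0 0 0 0 1" --pt "0 0 0 0 1" --pt "0 0 0 0 1" --pt "0 0 0 0 1"

```text
time_s: 13.5
ee_pos: [0.4832, 0.252, 0.0801]
tcp_rot: [2.679, 1.64, -0.007]
wrist_force: [-3.1, -5.3, 2.0]
opening: 0.0096
```

```bash
python3 - <<'E'
from h import *
b=snap('side','side7.png');a=snap('top','top7.png')
s=ctrl.get_state();print(s['time_s'],s['ee_pos'],s['opening'],s['wrist_force'])
o=np.hstack([cv2.imread('pics/side7.png')[:,100:],cv2.imread('pics/top7.png')[60:444,130:]])[:0] if 0 else None
d=cv2.imread('pics/side7.png')[100:384,190:460]
P=[.54,.21,.08];z=zz('side',b,[.53,.22,.08],24,12)[:,:,:]
d=cv2.resize(d,(400,421));z=cv2.resize(z,(400,421))
cv2.imwrite('pics/c7.png',np.hstack([d,z]))
E
```

```text
13.6 [0.48316974 0.25205739 0.08007351] 0.009842578078697003 [-3.53364542 -4.96062116  3.91331153]
side crop origin 206 138
```

View pics/c7.png

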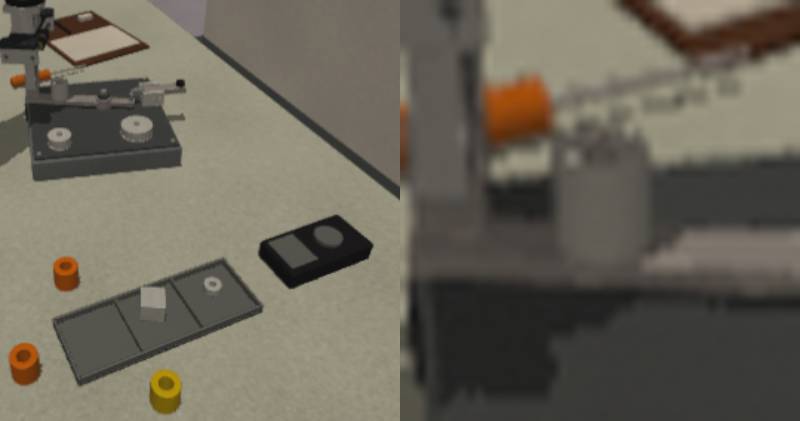

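The roller sits down on the bar, and the spacer, collar, meter and screwdriver are where they were. Handing in while holding.

```bash
python3 -c "
from rig import ctrl
print(ctrl.close_job())"
```

```text
the job is handed in; nothing more can be done
None
```

The idler is fitted on the tensioner pin, and the gripper is holding the arm compressed past its click. I handed the job in at 13.6 s without letting go.

- **Fit:** I lowered the idler until it touched the bar (about 4.7 N). In the last picture it still sits down on the bar. The network put its middle at about 80–84 mm, against 84 mm nominal.
- **Hold:** I swung the tab to about 0.60–0.61 rad, past the 0.47 click and short of the 0.70 stop. The gripper is set to 25 N, and the wrist force last read about 6 N sideways, roughly the spring force expected there. I did not see the click itself. The pawl nose reads back at its home position to within the networks' accuracy, so I am judging it by the angle and the force.
- **Corrections and disagreements:** Partway down the pin the roller rubbed sideways (3–4 N), so I shifted it about 1.5 mm and the force went away. The top camera gave one low-confidence tab position on the bench, which I ignored because the side camera and the arm pose agreed on the tab.
- **Other things:** The collar, spacer, screwdriver and meter look unmoved in the last picture.

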